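# Open the quick-release carving vise

## Robot

A 6-joint arm with a two-finger parallel gripper is mounted at the origin on the work surface. World frame = base frame: x ahead of the robot, y to its left, z up, the work surface at z = 0. Lengths are in m, angles in rad, forces in N, time in s.
With the tool pointing down it reaches from about 0.375 to 0.75 m from the base axis. Payload 9 kg.
Tool frame: the origin (TCP) lies on the centre line of the jaws, within the pads' length; the fingertips stand env.finger_overhang ahead of it and the grasp point (between the pads) lies 11 mm behind it (env.finger_overhang is the distance from the TCP to the fingertips, in m); z points along the fingers, y is the direction in which the jaws open and shut (so a half turn about z gives the same grasp; the last joint's range is limited). The gripper opens to 85 mm and grips with 20 to 120 N. Pads are 22 mm wide; open, the fingers measure 114 mm over their backs; the gripper's body (76 mm by 85 mm) begins 54 mm behind the grasp point. The pads swing forward as they close: fully open they stand 13 mm farther back than shut.
Start: joints at [-1.481, 0.104, 0.097, 1.564, 0, 1.353], TCP at [0.182, -0.572, 0.239] pointing down, gripper open.
Joint ranges: [-2.99, 2.99], [-0.84, 1.86], [-1.1, 1.16], [-1.84, 2.11], [-1.51, 1.56], [-3.14, 3.14]. Speed limits (rad/s): [2.22, 2.22, 2.57, 3.14, 3.14, 3.14].

## Interface

Orientations are given as a unit quaternion [x, y, z, w].
In Python, from cell import env gives the robot as it stands. The module is installed in compiled form; this text tells all that it offers.
- The arm moves only by the shell command python3 -m jog 'ROWS' [FORCE]. ROWS is JSON, a list of rows, each a list of 5 numbers: the shift along the tool's x, y, z in cm, then the turn about the tool's z in degrees, then the closure, from 0 (fully open) to 1 (shut). A call has 1 to 20 rows; each row shifts and turns the commanded pose from where the row before left it, along the tool's axes as they then stand; what a row does not reach is not made up. A row lasts 1/12 s, in which the tool goes at most 41.7 mm and 7.16 degrees, less where a joint would pass 70% of its speed; a pose out of reach is approached as far as the arm can. A call with a gripper value outside its range is refused whole. The fingers move at their own pace and stop on an object; FORCE is the grip in N (left out, the last holds). Time passes only in rows, so rows that do not move let the fingers close. It gives the time, the measured TCP pose, the force and the opening at its end, in the units of the state.
- env.observe(): the state, without advancing time (a new reading comes with each control period).
- env.get_image(name): name is "scene" or "top" or "wrist"; returns a dict with "frame" (480x640x3 uint8, blue, green, red), "camera_matrix" (3x3 intrinsics, pixels), "T" (4x4, takes a point from camera to world coordinates). Camera axes: x right, y up, looking along -z (the intrinsics and any distortion apply to the point x, -y, -z); pixel columns grow to the right and rows downward; lengths in m; the calibration is good to about 2 mm. A picture is of the moment at which its call begins. There is no depth.
- env.sign_off(): hands the job in, once; it reports no verdict.
The state is a dict: "clock": time; "q": joint angles; "qd": joint speeds; "joint_torque": joint torques, N m; "position": TCP position; "tool_rot": TCP orientation; "wrist_force": force on the tool from outside, world axes, zero at the start; "moment": the same for the moment, N m; "finger_gap": finger opening in m.
Only numpy, scipy, OpenCV 4.12 (cv2) and the standard library are available. Lean on these libraries where they do the work, as an engineer would, in place of code of your own. Each camera call takes 0.05 s, during which the arm holds its last target.

## Task

Open the wooden quick-release carving vise: put one fingertip on each of its two round release keys, press both fully down together and hold them down until the sliding jaw has run all the way back to its stop, then let both keys spring up and move clear. Let the jaw run by itself without touching it, pick nothing up, and leave the seal stone untouched in the vise and everything else where it is.

Things in the scene. Friction and masses are not known exactly. Their poses are not given: they have to be found in the camera images.
- vise: Fixed wooden quick-release vise. Base 240 x 120 x 20 mm; origin at centre of its underside, x along length, z up. At +x a fixed jaw (x 70 to 105 mm, top z 65 mm); at -x a latch housing (x -105 to -35 mm, 110 mm wide, aluminium top at z 58 mm) with the two keys on top at x -70, y +30 and -30 mm; between them the sliding jaw. Yaw within 0.8 rad either way. Tallest point: the stone, 90 mm.
- key_a_top (a point): Centre of the top face of the release key on the vise's +y side: black round cap, 28 mm in diameter, 14 mm proud of the top plate (72 mm above the table) when up. The point moves with the key.
- key_b_top (a point): The same for the equal key on the vise's -y side, 60 mm from the first, centre to centre.
- key_a (a joint): Travel of the +y key: 0 up, 0.008 m fully down; moves straight down, springs back up. It takes about 1.2 N to start and 4 N to push fully down (the two keys together about 8 N). Its latch lets go of the jaw beyond about 4 mm of travel.
- key_b (a joint): The same for the -y key. The jaw runs only while both keys are down; as soon as either is let up its latch catches the jaw's rack (teeth every 8 mm) and the jaw stops part way; a key let up early may stay a few mm down on a tooth. Pressing both again lets the jaw run on.
- jaw (a joint): Opening of the sliding jaw: about 0 at the start (up to 1 mm, held by the latches), 0.032 m fully open against its stop. Its own damped spring drives it along the vise's -x direction, towards the key housing, in about 3 s from shut to fully open, while both keys are held down.
- jaw_top (a point): Centre of the top of the sliding jaw (35 mm along x, 100 mm along y, top 63 mm above the table); moves with the jaw. Fully open, its back stops 10 mm short of the key housing.
- stone: Seal stone, an upright 25 x 25 x 70 mm block of 80 to 150 g that stands loose on the vise's base board between the two jaws; origin at the centre of its underside, 20 mm above the table. Leave it standing.
- blank: Square stone blank, 25 x 25 x 50 mm, standing on the table beside the vise; origin at the centre of its underside. Leave alone.
- round_blank: Round stone blank, 30 mm diameter, 45 mm high, standing beside the vise; origin at the centre of its underside. Leave alone.
- graver: Graver 125 mm long, 10 mm thick, lying on the table beside the vise. Leave alone.
- paste_pot: Empty white ceramic bowl, 68 mm across, 35 mm high. Leave alone.
- case: Black tool case, 60 x 240 x 45 mm, on the far side of the table. Leave alone.
- screw_vise: Plain wooden screw vise without keys: two 35 x 100 x 45 mm jaws on brass rods. Leave alone.
- brush: Brush lying on the table. Leave alone.
Not all that is in view belongs to the job. Leave any purple look-alike of the stone alone.

How it is judged:
On the way, in this order (a step that is already met when the one before it is completed fails the run):
1. both keys are held down together by the fingers (value of joint each of key_a, key_b above 0.004 m and contact force between each of key_a, key_b and the fingers above 0.5 N), for 0.5 s.
2. the jaw reaches its stop while both keys are still held down (all of step 1 and value of joint jaw above 0.0305 m), for 0.1 s.
At the end, for the whole second after the job is handed in: The sliding jaw is at least 30 mm open, both keys are up again (within 1.5 mm), the stone stands upright (within 0.1 rad) within 10 mm of where it was, and no other thing has moved 20 mm (value of joint jaw above 0.03 m and value of joint each of key_a, key_b below 0.0015 m and distance of stone from where it was at the start of the episode below 0.01 m and angle between stone's own z axis and vertical below 0.1 rad and distance of each of blank, round_blank, graver, paste_pot, case, screw_vise, brush from where it was at the start of the episode below 0.02 m); the robot touches nothing.
It fails at once if the seal stone is lifted, tipped or shoved (distance of stone from where it was at the start of the episode above 0.015 m or angle between stone's own z axis and vertical above 0.2 rad).
It fails at once if the robot touches the seal stone or pushes the sliding jaw (contact force between any of stone, jaw and the arm above 1 N or contact force between any of stone, jaw and the fingers above 1 N).
It fails at once if another thing on the table is moved by more than 20 mm (not (distance of each of blank, round_blank, graver, paste_pot, case, screw_vise, brush from where it was at the start of the episode below 0.02 m)).
It also fails if it takes over 38 s, if anything falls off the work surface, if the arm or the gripper's body presses on something with over 40 N, if the wrist force passes 120 N, or if a joint passes its speed limit or range.

## Working session

There is one attempt and no reset: what is moved stays moved. The work goes in short steps, Python scripts to look and compute and a shell command to move; the robot and the scene stay as the last step left them, time stands still between calls to the robot, and variables do not carry over. Pictures are saved under pics/ and viewed, and the job is handed in when it is done.

```bash
mkdir -p pics
python3 - <<'E'
from cell import env
import cv2
s=env.observe(); print({k:s[k] for k in('clock','position','tool_rot','wrist_force','finger_gap')}, env.finger_overhang)
for n in('scene','top','wrist'):
    d=env.get_image(n); cv2.imwrite(f'pics/{n}0.png',d['frame']); print(n,d['camera_matrix'],d['T'],d.keys())
E
```

```text
{'clock': 0.0, 'position': array([ 0.18176207, -0.57147283,  0.23855068]), 'tool_rot': array([ 9.88180691e-01,  1.53292233e-01,  3.64819757e-05, -6.41318231e-04]), 'wrist_force': array([ 0.98397284,  0.9042415 , -0.34528105]), 'finger_gap': 0.08524245501821373} 0.008
scene [[620.92945111   0.         307.39588346]
 [  0.         620.92945111 241.67248328]
 [  0.           0.           1.        ]] [[-0.12470261 -0.53162984  0.83774637  1.7122588 ]
 [ 0.99207597 -0.07984114  0.09700852  0.12183146]
 [ 0.015314    0.84320526  0.53737359  0.77264695]
 [ 0.          0.          0.          1.        ]] dict_keys(['frame', 'camera_matrix', 'T'])
top [[447.62719547   0.         319.58800885]
 [  0.         447.62719547 233.45407092]
 [  0.           0.           1.        ]] [[-0.02732325  0.99415362 -0.10446058  0.49997242]
 [-0.99960085 -0.02792379 -0.00429055 -0.00996902]
 [-0.00718241  0.10430165  0.99451977  1.17865   ]
 [ 0.          0.          0.          1.        ]] dict_keys(['frame', 'camera_matrix', 'T'])
wrist [[401.89269951   0.         318.80531347]
 [  0.         401.89269951 240.6934454 ]
 [  0.           0.           1.        ]] [[ 0.30335167  0.9149948   0.26601178  0.24883388]
 [-0.9528762   0.29192588  0.08249984 -0.55127634]
 [-0.0021688  -0.27850276  0.96043298  0.37442283]
 [ 0.          0.          0.          1.        ]] dict_keys(['frame', 'camera_matrix', 'T'])
```

View pics/top0.png

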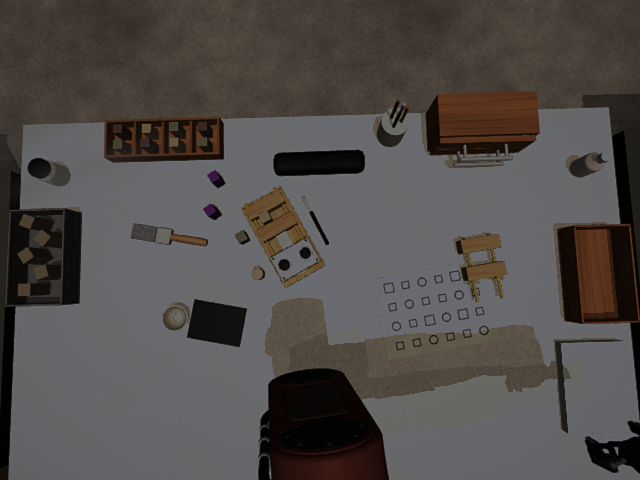

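View pics/scene0.png

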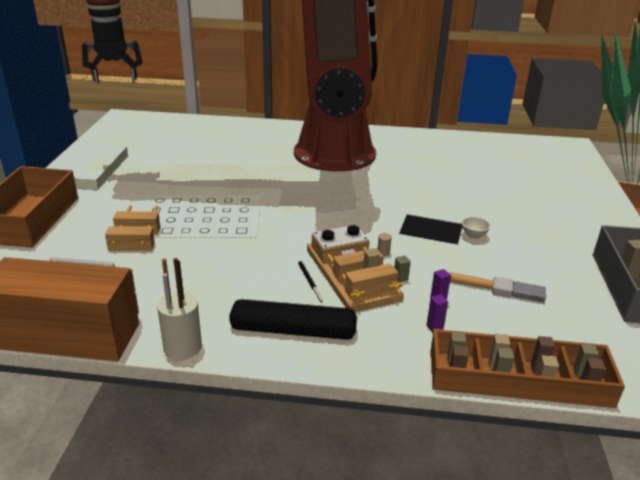

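The top view shows the vise at about (285,238), with its two black round keys at about (284,265) and (305,253). Things that could be mistaken for it or for the keys:
- the screw vise at (480,258), which has no keys
- black calibration-sheet marks at (430,310)
- the black case at (320,162)
- the purple blocks at (212,212) and (216,178)

I choose the two black caps on the light plate at (284,265) and (305,253). Next I'll check them in a crop and measure.

```bash
cat > h.py <<'E'
import cv2, numpy as np
from cell import env
def cast(d,u,v,z):
    K,T=d['camera_matrix'],d['T']
    r=np.linalg.inv(K)@[u,v,1]; r=T[:3,:3]@[r[0],-r[1],-r[2]]; o=T[:3,3]
    return o+r*(z-o[2])/r[2]
def proj(d,p):
    K,T=d['camera_matrix'],d['T']
    c=T[:3,:3].T@(np.array(p)-T[:3,3]); c=K@[c[0],-c[1],-c[2]]; return c[:2]/c[2]
def blobs(d,x0,y0,x1,y1,thr,amin,amax):
    g=d['frame'][y0:y1,x0:x1].max(2)
    n,l,st,c=cv2.connectedComponentsWithStats((g<thr).astype(np.uint8))
    return [(c[i]+[x0,y0],st[i]) for i in range(1,n) if amin<st[i,4]<amax]
E
python3 - <<'E'
from h import *
for n,b,a in(('top',(235,180,335,295),(40,400)),('scene',(300,215,410,310),(30,400))):
    d=env.get_image(n)
    x0,y0,x1,y1=b
    cv2.imwrite(f'pics/{n}crop.png',cv2.resize(cv2.convertScaleAbs(d['frame'][y0:y1,x0:x1],alpha=1.3),None,fx=5,fy=5,interpolation=cv2.INTER_CUBIC))
    for c,s in blobs(d,*b,45,*a): print(n,c,s,cast(d,*c,.072))
E
```

```text
top [275.51020408 207.53061224] [33 22 18 13 49] [0.68452263 0.10330279 0.072     ]
top [318.71428571 227.38888889] [ 75  31  19  34 126] [ 0.63144794 -0.00343525  0.072     ]
top [244.95555556 238.82222222] [ 5 51 10 14 45] [0.60800758 0.18062107 0.072     ]
top [304.81052632 252.63157895] [65 67 11 12 95] [0.56952423 0.03267546 0.072     ]
top [283.82291667 264.36458333] [44 79 11 12 96] [0.54196943 0.085189   0.072     ]
scene [406.14159292 226.21238938] [101   1   9  19 113] [0.52509905 0.20195428 0.072     ]
scene [352.75308642 230.        ] [48 11 11  9 81] [0.55863805 0.08677116 0.072     ]
scene [327.44578313 235.03614458] [23 16 10  9 83] [0.58741753 0.03445742 0.072     ]
scene [306.45588235 274.54411765] [ 0 48 14 24 68] [0.73789728 0.00833402 0.072     ]
scene [319.21167883 307.91240876] [  0  90  51   5 137] [0.83688247 0.04404629 0.072     ]
```

View pics/topcrop.png

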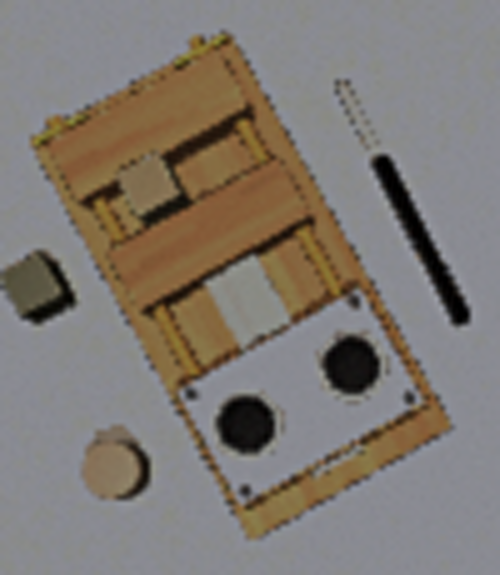

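View pics/scenecrop.png

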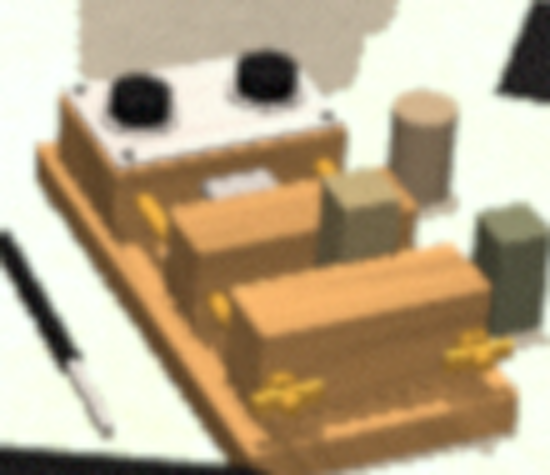

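The crops confirm the choice: two black round caps on the screwed plate of the wooden vise, 59 mm apart by ray cast. The stone stands between the two jaws at the far end. The vise yaw comes out near 27.6°, and the midpoint between the keys is about (0.556, 0.059).

```bash
python3 -m jog '[[2.7,-2.4,0,0,0.4],[2.7,-2.4,0,0,0.4],[2.7,-2.4,0,0,0.4],[2.7,-2.4,0,0,0.4],[2.7,-2.4,0,0,0.4],[2.7,-2.4,0,0,0.4],[2.7,-2.4,0,0,0.4],[2.7,-2.4,0,0,0.4],[2.7,-2.4,0,0,0.4],[2.7,-2.4,0,0,0.4],[2.7,-2.4,0,0,0.4],[2.7,-2.4,0,0,0.4],[2.7,-2.4,0,0,0.4],[2.7,-2.4,0,0,0.4],[2.7,-2.4,0,0,0.4],[2.7,-2.4,0,0,0.4],[2.7,-2.4,0,0,0.4],[2.7,-2.4,0,0,0.4],[0,0,0,-5,0.4],[0,0,0,-5,0.4]]' 20
cat >> h.py <<'E'
from scipy.spatial.transform import Rotation as R
def where(ka,kb,gap=None):
    s=env.observe(); p=s['position']; M=R.from_quat(s['tool_rot']).as_matrix()
    m=(np.array(ka)+kb)/2; m=np.array([m[0],m[1],.072])
    d=np.array([kb[0]-ka[0],kb[1]-ka[1],0]); dt=M.T@d
    print('t',s['clock'],'pos',p.round(4),'gap',s['finger_gap'],'F',s['wrist_force'].round(2),'M',s['moment'].round(3),'q6',s['q'][5].round(2))
    print('shift tool cm',(M.T@(m-p)*100).round(2),'turn deg',np.degrees(np.arctan2(-dt[0],dt[1])).round(2),'toolz',M[:,2].round(4))
E
python3 - <<'E'
from h import *
where((.5420,.0852),(.5695,.0327))
d=env.get_image('wrist'); cv2.imwrite('pics/w1.png',d['frame'])
for c,s in blobs(d,0,0,640,480,45,300,6000): print(c,s,cast(d,*c,.072))
E
```

```text
clock: 1.92
position: [0.5145, -0.0108, 0.2389]
tool_rot: [0.97, 0.242, -0.0, -0.0]
wrist_force: [-0.7, -0.5, 0.7]
finger_gap: 0.0515
t 1.9167 pos [ 0.5145 -0.0108  0.2389] gap 0.05151201222838997 F [-0.71 -0.49  0.67] M [ 0.031  0.085 -0.011] q6 2.38
shift tool cm [ 6.93 -4.21 16.69] turn deg 0.41 toolz [-6.e-04  2.e-04 -1.e+00]
[380.40649259  66.15455187] [ 371    4   20  127 1417] [0.63072951 0.00208732 0.072     ]
[220.1029654  123.43163097] [ 201  104   40   39 1214] [0.54316766 0.08490673 0.072     ]
[301.64637422 123.63115488] [ 283  105   38   38 1117] [0.57080083 0.03280083 0.072     ]
```

View pics/w1.png

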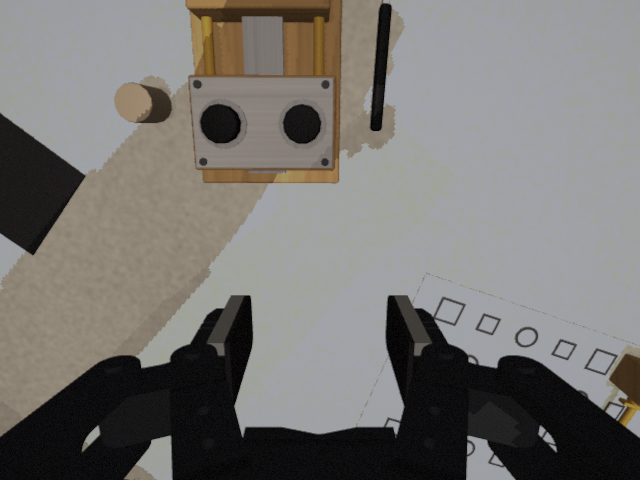

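The wrist view shows both keys at (220,123) and (302,124), level with the jaw line. It agrees with the top view to about 1.3 mm. I'll move over them and look again.

```bash
python3 -m jog '[[1.8,-1.05,0,0.4,0.4],[1.8,-1.05,0,0,0.4],[1.8,-1.05,0,0,0.4],[1.7,-1.05,0,0,0.4],[0,0,2.5,0,0.4],[0,0,2.5,0,0.4],[0,0,2.5,0,0.4],[0,0,2.5,0,0.4],[0,0,1,0,0.4],[0,0,0,0,0.4],[0,0,0,0,0.4]]'
python3 - <<'E'
from h import *
where((.5430,.0850),(.5705,.0328))
for n in('wrist','scene','top'):
    d=env.get_image(n); f=d['frame']
    if n=='scene': f=cv2.resize(f[130:300,250:440],None,fx=4,fy=3.5)[:600]
    if n=='top': f=cv2.resize(f[180:300,220:340],None,fx=5,fy=5)
    cv2.imwrite(f'pics/{n}2.png',f)
    if n=='wrist':
        for c,s in blobs(d,0,0,640,480,45,300,30000): print(c,s,cast(d,*c,.072))
E
```

```text
clock: 2.88
position: [0.5578, 0.0568, 0.1298]
tool_rot: [0.972, 0.235, -0.0, 0.0]
wrist_force: [-0.3, -0.5, 0.8]
finger_gap: 0.0513
t 2.8833 pos [0.5578 0.0568 0.1298] gap 0.05129797438754637 F [-0.25 -0.46  0.78] M [ 0.03  -0.044 -0.036] q6 2.54
shift tool cm [ 0.   -0.24  5.78] turn deg -0.62 toolz [-1.e-04 -1.e-04 -1.e+00]
[160.88421053  33.39676113] [ 143    0   36   65 1235] [0.62262385 0.16692569 0.072     ]
[461.51863857 159.55510535] [ 445   81   35  159 2468] [0.63684676 0.02072513 0.072     ]
[370.54284432 262.35441902] [ 344  235   54   55 2229] [0.57216306 0.03386596 0.072     ]
[255.17194183 263.62617622] [ 228  236   55   56 2338] [0.5446523  0.08587299 0.072     ]
[ 23.85787923 315.79712813] [   0  251   72  140 5432] [0.46182105 0.18284698 0.072     ]
```

View pics/wrist2.png

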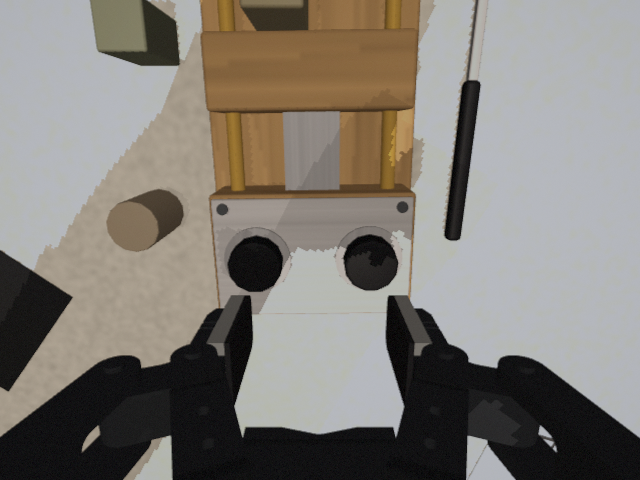

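View pics/scene2.png

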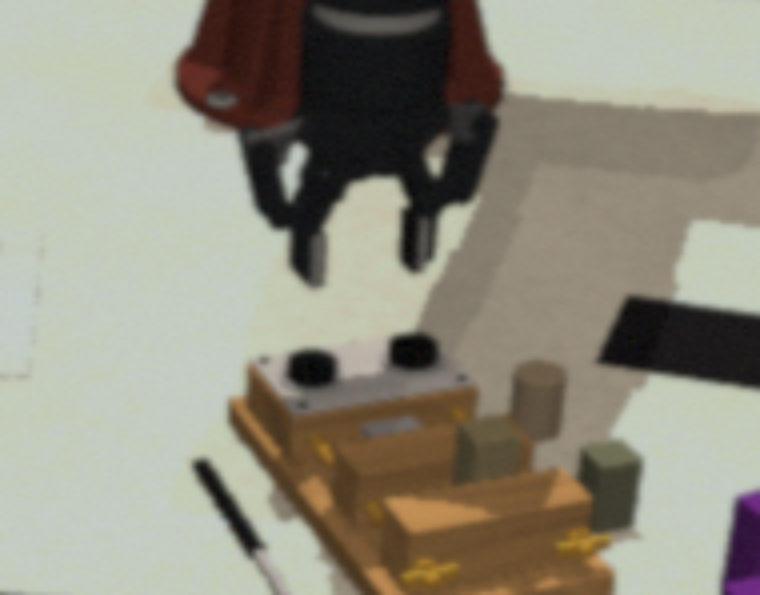

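Both fingers are lined up with the keys at (255,264) and (371,262), and a tool-y correction of about 2 mm remains. I'll correct that and descend to just above the keys.

```bash
python3 -m jog '[[0.1,-0.22,0,-0.5,0.4],[0,0,1.2,0,0.4],[0,0,1.2,0,0.4],[0,0,1.2,0,0.4],[0,0,0.5,0,0.4],[0,0,0,0,0.4],[0,0,0,0,0.4]]'
python3 - <<'E'
from h import *
where((.5438,.0853),(.5712,.0333))
for n in('wrist','scene'):
    d=env.get_image(n); f=d['frame']
    if n=='scene': f=cv2.resize(f[180:280,290:400],None,fx=6,fy=6,interpolation=cv2.INTER_CUBIC)
    cv2.imwrite(f'pics/{n}3.png',f)
    if n=='wrist':
        for c,s in blobs(d,180,100,450,300,45,300,30000): print(c,s,cast(d,*c,.072))
E
```

```text
clock: 3.62
position: [0.5572, 0.0595, 0.0875]
tool_rot: [0.971, 0.24, -0.001, -0.0]
wrist_force: [0.4, -0.5, 0.4]
finger_gap: 0.0512
t 3.6167 pos [0.5572 0.0595 0.0875] gap 0.05123627227207863 F [ 0.44 -0.48  0.36] M [-0.042 -0.02  -0.028] q6 2.53
shift tool cm [0.02 0.03 1.55] turn deg -0.06 toolz [-1.3e-03  1.0e-04 -1.0e+00]
[247.45721925 283.56149733] [  32  163   69   37 1870] [0.55108729 0.08818115 0.072     ]
[387.31256656 283.35782748] [ 176  163   68   37 1878] [0.57755065 0.03816666 0.072     ]
```

View pics/wrist3.png

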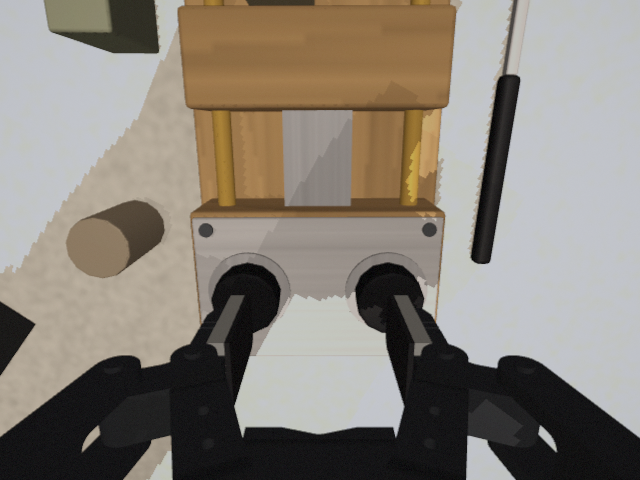

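View pics/scene3.png

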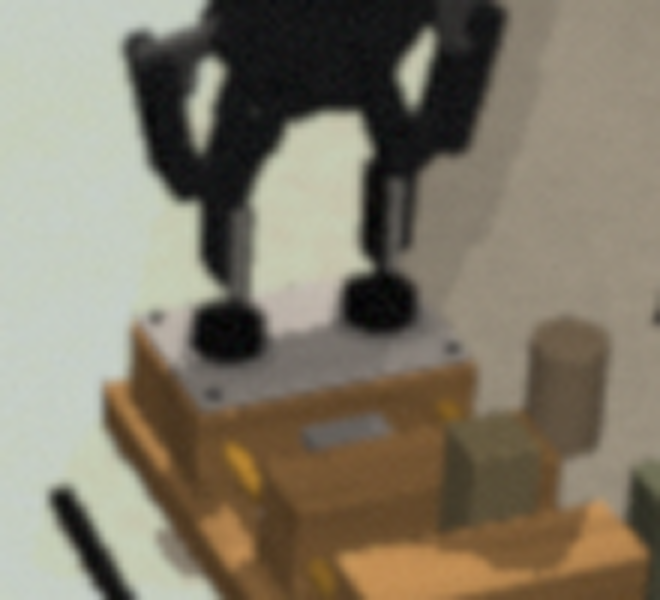

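Both tips stand over the black caps, with the left pad at (235,310) over the cap at (247,298) and the right pad likewise. I'll lower in small steps and watch the force.

```bash
python3 -m jog '[[0,0,0.3,0,0.4],[0,0,0.3,0,0.4],[0,0,0.1,0,0.4],[0,0,0,0,0.4]]'
python3 -m jog '[[0,0,0.2,0,0.4],[0,0,0,0,0.4]]'
```

```text
clock: 4.05
position: [0.5576, 0.0594, 0.0809]
tool_rot: [0.971, 0.24, -0.0, -0.0]
wrist_force: [-0.5, -0.1, 0.1]
finger_gap: 0.051
clock: 4.22
position: [0.5576, 0.0594, 0.079]
tool_rot: [0.971, 0.24, -0.0, 0.0]
wrist_force: [-0.8, -0.4, 0.3]
finger_gap: 0.0514
```

```bash
for i in 1; do :; done; python3 -m jog '[[0,0,0.2,0,0.4],[0,0,0,0,0.4]]'
python3 -m jog '[[0,0,0.2,0,0.4],[0,0,0,0,0.4]]'
python3 -m jog '[[0,0,0.2,0,0.4],[0,0,0,0,0.4]]'
```

```text
clock: 4.38
position: [0.5576, 0.0594, 0.0769]
tool_rot: [0.971, 0.24, -0.0, -0.0]
wrist_force: [-0.5, -0.5, -0.0]
finger_gap: 0.051
clock: 4.55
position: [0.5578, 0.0594, 0.0753]
tool_rot: [0.971, 0.24, 0.0, 0.0]
wrist_force: [-1.6, 0.1, 2.3]
finger_gap: 0.0512
clock: 4.72
position: [0.5578, 0.0594, 0.0734]
tool_rot: [0.971, 0.24, 0.0, 0.0]
wrist_force: [-1.0, 0.2, 5.2]
finger_gap: 0.051
```

Contact came at TCP z ≈ 0.076. I'll press through to full travel and hold.

```bash
python3 -m jog '[[0,0,0.3,0,0.4],[0,0,0.2,0,0.4],[0,0,0,0,0.4]]'
python3 -m jog '[[0,0,0.1,0,0.4],[0,0,0,0,0.4]]'
python3 - <<'E'
from h import *
where((.5438,.0853),(.5712,.0333))
E
```

```text
clock: 4.97
position: [0.558, 0.0594, 0.0689]
tool_rot: [0.971, 0.24, 0.0, 0.0]
wrist_force: [-2.2, 0.8, 8.0]
finger_gap: 0.0512
clock: 5.13
position: [0.5581, 0.0594, 0.0687]
tool_rot: [0.971, 0.24, 0.0, 0.0]
wrist_force: [-6.3, 0.6, 12.5]
finger_gap: 0.0515
t 5.1333 pos [0.5581 0.0594 0.0687] gap 0.05147002095137587 F [-6.3   0.62 12.52] M [ 0.191  1.106 -0.01 ] q6 2.53
shift tool cm [-0.06 -0.02 -0.33] turn deg -0.05 toolz [ 1.e-03 -3.e-04 -1.e+00]
```

Force rises steeply past 8 N, so both keys are at full travel. Now I'll hold.

```bash
python3 -m jog '[[0,0,0,0,0.4],[0,0,0,0,0.4],[0,0,0,0,0.4],[0,0,0,0,0.4],[0,0,0,0,0.4],[0,0,0,0,0.4],[0,0,0,0,0.4],[0,0,0,0,0.4],[0,0,0,0,0.4],[0,0,0,0,0.4],[0,0,0,0,0.4],[0,0,0,0,0.4],[0,0,0,0,0.4],[0,0,0,0,0.4],[0,0,0,0,0.4],[0,0,0,0,0.4],[0,0,0,0,0.4],[0,0,0,0,0.4],[0,0,0,0,0.4],[0,0,0,0,0.4]]'
python3 - <<'E'
from h import *
d=env.get_image('wrist'); cv2.imwrite('pics/w4.png',d['frame'])
E
```

```text
clock: 6.8
position: [0.5581, 0.0594, 0.0687]
tool_rot: [0.971, 0.24, 0.0, 0.0]
wrist_force: [-5.0, 0.5, 14.6]
finger_gap: 0.0509
```

View pics/w4.png

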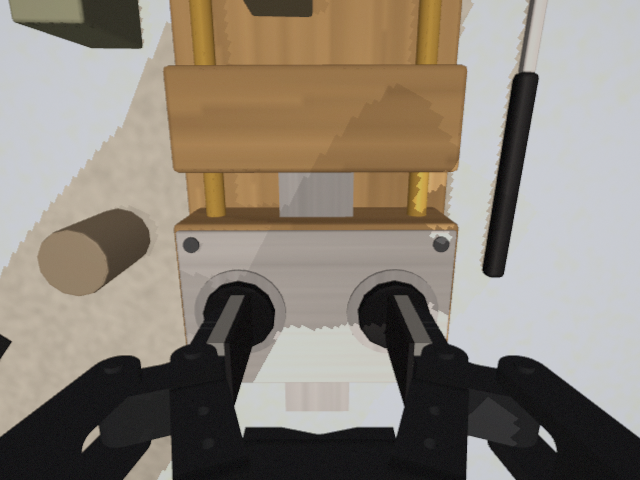

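The jaw is running back: its rear edge is now at row 170, up from about 107. I'll keep holding.

```bash
python3 -m jog '[[0,0,0,0,0.4],[0,0,0,0,0.4],[0,0,0,0,0.4],[0,0,0,0,0.4],[0,0,0,0,0.4],[0,0,0,0,0.4],[0,0,0,0,0.4],[0,0,0,0,0.4],[0,0,0,0,0.4],[0,0,0,0,0.4],[0,0,0,0,0.4],[0,0,0,0,0.4],[0,0,0,0,0.4],[0,0,0,0,0.4],[0,0,0,0,0.4],[0,0,0,0,0.4],[0,0,0,0,0.4],[0,0,0,0,0.4],[0,0,0,0,0.4],[0,0,0,0,0.4]]'
python3 - <<'E'
from h import *
d=env.get_image('wrist'); cv2.imwrite('pics/w5a.png',d['frame'])
E
python3 -m jog '[[0,0,0,0,0.4],[0,0,0,0,0.4],[0,0,0,0,0.4],[0,0,0,0,0.4],[0,0,0,0,0.4],[0,0,0,0,0.4],[0,0,0,0,0.4],[0,0,0,0,0.4],[0,0,0,0,0.4],[0,0,0,0,0.4],[0,0,0,0,0.4],[0,0,0,0,0.4]]'
python3 - <<'E'
from h import *
d=env.get_image('wrist'); cv2.imwrite('pics/w5.png',d['frame'])
a=cv2.imread('pics/w5a.png'); print(cv2.absdiff(a,d['frame'])[:250].max(), cv2.absdiff(a,d['frame'])[:250].mean())
t=env.get_image('top'); cv2.imwrite('pics/t5.png',cv2.resize(t['frame'][180:300,220:340],None,fx=5,fy=5))
E
```

```text
clock: 8.52
position: [0.5581, 0.0594, 0.0687]
tool_rot: [0.971, 0.24, 0.0, 0.0]
wrist_force: [-5.3, 0.7, 13.2]
finger_gap: 0.0508
clock: 9.57
position: [0.5581, 0.0594, 0.0687]
tool_rot: [0.971, 0.24, 0.0, 0.0]
wrist_force: [-4.8, -0.1, 13.6]
finger_gap: 0.0512
21 0.7811895833333333
```

View pics/w5.png

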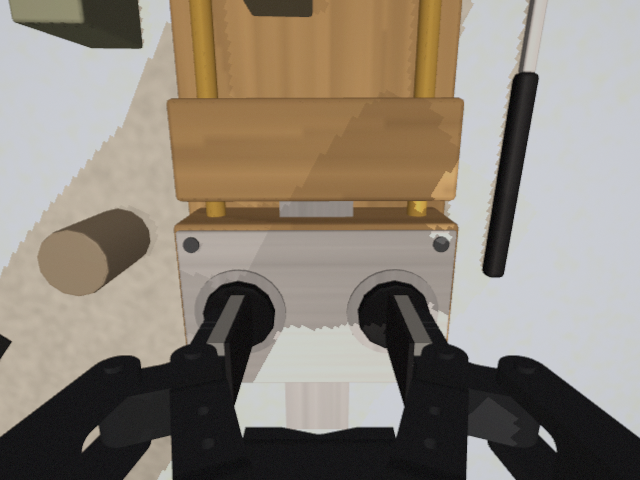

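The jaw's rear edge is now at row 200, and the view hasn't changed over the last second. I'll check the remaining distance to the housing, which should be 10 mm at the stop.

Run:
```python
from h import *
d=env.get_image('wrist')
x=np.array([.886,.464]); o=np.array([.5575,.0593])
for u,v,z in((316,199,.055),(316,199,.063),(316,230,.058)): print(u,v,(cast(d,u,v,z)[:2]-o)@x-.070)
```

```text
316 199 -0.02650357795556562
316 199 -0.025062773077885715
316 230 -0.037767962196869315
```

The gap is about 11 mm within measurement error and the jaw isn't moving, so it is at the stop. I'll release straight up.

```bash
python3 -m jog '[[0,0,-0.5,0,0.4],[0,0,-1,0,0.4],[0,0,-2,0,0.4],[0,0,-3,0,0.4],[0,0,-3,0,0.4],[0,0,-3,0,0.4],[-2,0,-2,0,0.4],[-2,0,0,0,0.4],[-2,0,0,0,0.4],[0,0,0,0,0.4],[0,0,0,0,0.4],[0,0,0,0,0.4]]'
python3 - <<'E'
from h import *
where((.5438,.0853),(.5712,.0333))
d=env.get_image('wrist'); cv2.imwrite('pics/w6.png',d['frame'])
x=np.array([.886,.464]); o=np.array([.5575,.0593])
d=env.get_image('scene'); cv2.imwrite('pics/s6.png',cv2.resize(d['frame'][200:310,280:420],None,fx=5,fy=5,interpolation=cv2.INTER_CUBIC))
E
```

```text
clock: 10.72
position: [0.505, 0.0316, 0.2124]
tool_rot: [0.971, 0.24, 0.0, 0.0]
wrist_force: [0.2, 0.7, 0.4]
finger_gap: 0.0512
t 10.7167 pos [0.505  0.0316 0.2124] gap 0.051238271691387505 F [0.16 0.66 0.4 ] M [0.007 0.033 0.002] q6 2.46
shift tool cm [ 5.93 -0.02 14.04] turn deg -0.07 toolz [ 6.e-04 -1.e-04 -1.e+00]
```

View pics/w6.png

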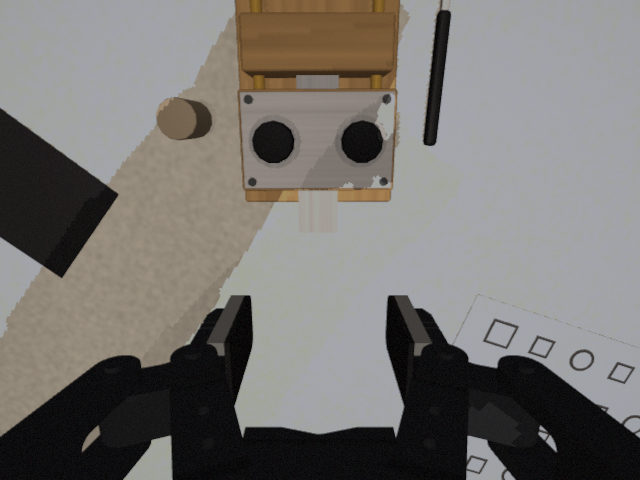

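View pics/s6.png

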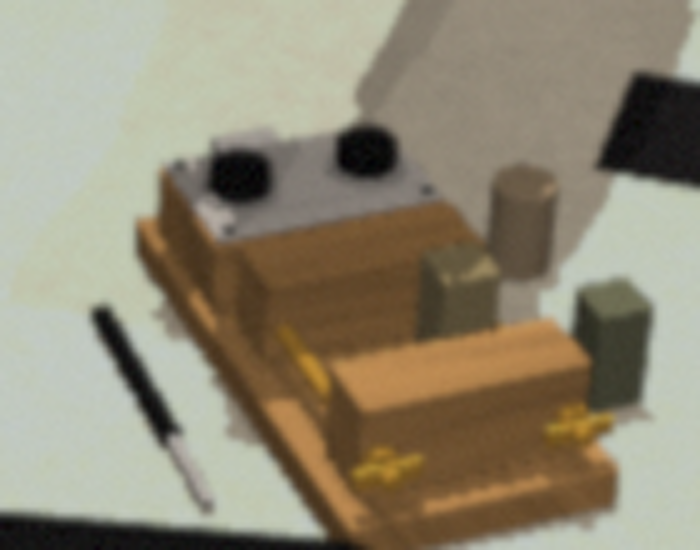

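The jaw sits back near the housing, the stone is upright, and the keys look raised. I'll compare key pixels with the start, measure the jaw shift, and check the other things by image difference.

Run:
```python
from h import *
d=env.get_image('scene')
s0=cv2.imread('pics/scene0.png')
for nm,f in(('start',s0),('now',d['frame'])):
    for c,s in blobs({'frame':f},300,215,380,250,45,30,400): print(nm,c.round(2),s)
for z in(.072,.064): print(proj(d,(.5430,.0850,z)),proj(d,(.5705,.0328,z)))
t=env.get_image('top')
x=np.array([.886,.464]); o=np.array([.5575,.0593])
for f,nm in((cv2.imread('pics/top0.png'),'start'),(t['frame'],'now')):
    # top-plane profile along the vise x, averaged over y -40..-20 mm
    pr=[]
    for a in np.arange(.02,.18,.002):
        v=[]
        for b in np.arange(-.043,-.012,.003):
            p=o+x*a+np.array([-x[1],x[0]])*b
            u,w=proj(t,(*p,.063)); v.append(cv2.getRectSubPix(f,(1,1),(float(u),float(w)))[0,0].astype(int))
        pr.append(np.mean(v,0).sum().round())
    print(nm,np.array(pr).astype(int))
cv2.imwrite('pics/t7.png',cv2.resize(t['frame'][180:300,220:340],None,fx=5,fy=5))
```

```text
start [352.78 230.04] [48 11 11  9 83]
start [327.5 235. ] [23 16 10  9 84]
now [352.88 230.15] [48 11 11  9 85]
now [327.6  234.98] [22 16 12  9 94]
[352.39844369 226.2525851 ] [327.44696158 230.88334842]
[352.20082497 229.37215743] [327.32639933 234.02978963]
start [325 325 321 320 321 278 180 157 196 230 235 231 235 235 230 233 230 228
 228 226 230 230 233 237 224 162  89  85 172 222 227 229 233 230 224 219
 219 221 221 218 213 209 212 215 196 166 201 223 226 225 224 222 218 224
 224 185 126  85  67 101 193 235 234 233 233 232 233 232 231 232 234 232
 231 228 226 225 208 187 220 250]
now [ 57  55  52  49  49  54  56  61  73  79  68  51  72 108 124 133 146 157
 157 149 147 149 149 147 143 139 139 141 142 139 153 160 160 161 159 160
 160 160 161 163 172 176 177 182 189 197 208 218 223 225 231 238 234 242
 241 199 135  92  74 109 208 253 252 250 250 249 249 249 249 249 251 250
 247 244 242 241 223 201 237 268]
```

View pics/t7.png

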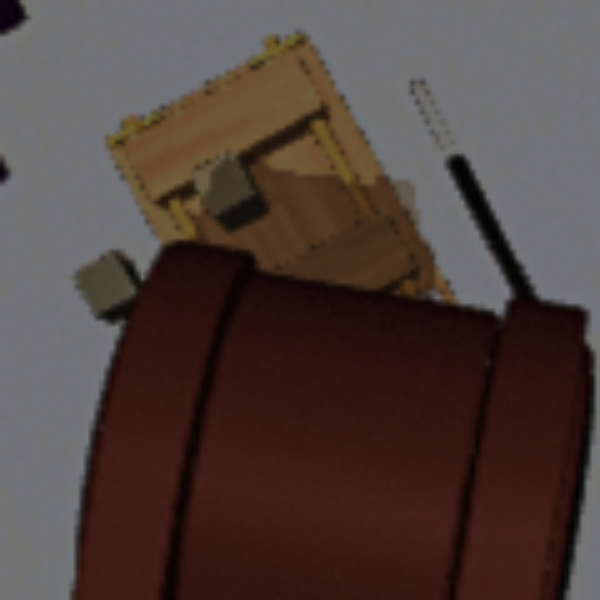

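The keys are back at their start pixels to within 0.15 px (full travel would shift them 3 px). The arm hides the jaw in the top view, so I'll move it aside to measure the opening.

```bash
python3 -m jog '[[0,2.5,0,0,0.4],[0,2.5,0,0,0.4],[0,2.5,0,0,0.4],[0,2.5,0,0,0.4],[0,2.5,0,0,0.4],[0,2.5,0,0,0.4],[0,2.5,0,0,0.4],[0,2.5,0,0,0.4],[0,2.5,0,0,0.4],[0,2.5,0,0,0.4],[0,2.5,0,0,0.4],[0,2.5,0,0,0.4],[0,0,0,0,0.4],[0,0,0,0,0.4]]'
python3 - <<'E'
from h import *
t=env.get_image('top')
x=np.array([.886,.464]); o=np.array([.5575,.0593])
for f,nm in((cv2.imread('pics/top0.png'),'start'),(t['frame'],'now')):
    pr=[]
    for a in np.arange(.02,.18,.002):
        v=[]
        for b in np.arange(-.043,-.012,.003):
            p=o+x*a+np.array([-x[1],x[0]])*b
            u,w=proj(t,(*p,.063)); v.append(cv2.getRectSubPix(f,(1,1),(float(u),float(w)))[0,0].astype(int))
        pr.append(np.mean(v,0).sum().round())
    print(nm,np.array(pr).astype(int))
cv2.imwrite('pics/t8.png',t['frame'])
df=cv2.absdiff(t['frame'],cv2.imread('pics/top0.png')).max(2)
cv2.imwrite('pics/t8c.png',cv2.resize(t['frame'][150:300,150:350],None,fx=4,fy=4))
E
```

```text
clock: 12.08
position: [0.6444, -0.2348, 0.2108]
tool_rot: [0.971, 0.239, -0.001, -0.001]
wrist_force: [-0.6, 0.1, -0.6]
finger_gap: 0.0512
start [325 325 321 320 321 278 180 157 196 230 235 231 235 235 230 233 230 228
 228 226 230 230 233 237 224 162  89  85 172 222 227 229 233 230 224 219
 219 221 221 218 213 209 212 215 196 166 201 223 226 225 224 222 218 224
 224 185 126  85  67 101 193 235 234 233 233 232 233 232 231 232 234 232
 231 228 226 225 208 187 220 250]
now [418 418 413 412 413 360 238 211 262 277 187 118 194 280 296 297 302 303
 295 288 286 286 288 286 280 275 276 282 272 219 223 272 294 297 291 291
 294 291 291 287 289 291 289 294 291 289 292 290 292 293 290 288 283 292
 293 242 167 114  92 135 254 306 305 303 302 302 302 302 302 301 304 303
 300 296 295 294 272 244 286 324]
```

View pics/t8c.png

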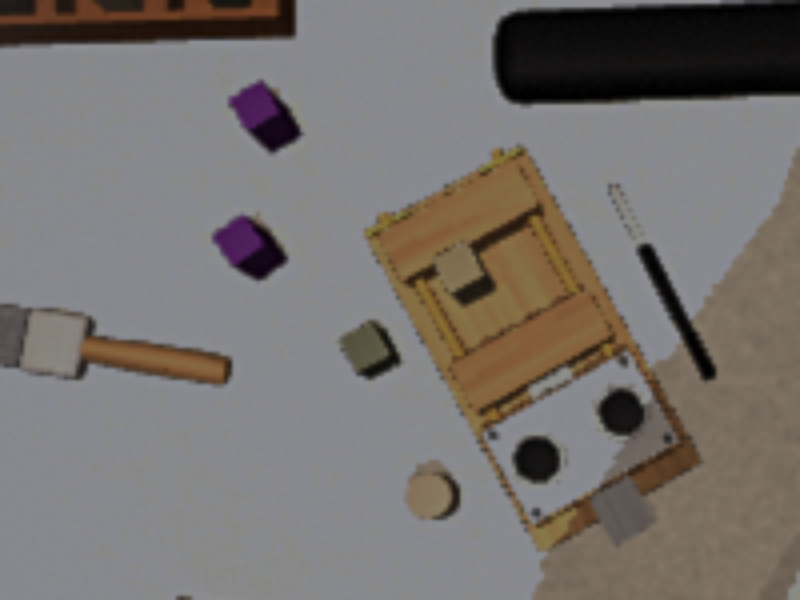

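View pics/t8.png

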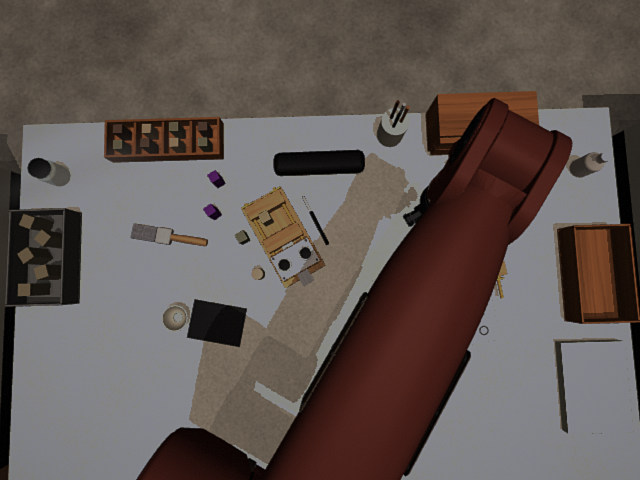

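The jaw edges moved about 31 mm at ±1 mm resolution, and everything else is where it was. I'll hand the job in.

```bash
python3 -c "
from cell import env
print(env.sign_off(), env.observe()['clock'])"
```

```text
the job is handed in; nothing more can be done
the job is handed in; nothing more can be done
```

The vise is open and the job is handed in. I pressed both release keys down together, one fingertip on each, at about 13 N combined. I held them for roughly 4.5 s until the jaw had stopped moving in the wrist pictures, then lifted straight up and moved the arm aside. The clock was about 12 s when I handed in, against the 38 s limit.

**Last checks:**
- **Jaw:** both its edges moved about 31 mm in the top view (resolution about ±1 mm), which fits the 32 mm stop. The wrist view put its gap to the key housing at 11 to 13 mm against the nominal 10 mm. That is a slight disagreement, within calibration and edge-picking error.
- **Keys:** in the scene view both are back within 0.15 px of their starting positions; full travel would show as about 3 px.
- **Stone and other things:** the stone stands upright, and everything visible in the last top view looks unmoved. The arm hid most of the screw vise in that picture, so I did not recheck it; I never went near it on the table.
- **Contact:** wrist force is back to noise level, so the robot is touching nothing.

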